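# Unhook the valve head and set it in the cylinder neck

### The arm

A 6-joint arm with a two-finger parallel gripper is mounted at the origin on the work surface. World frame = base frame: x ahead of the robot, y to its left, z up, the work surface at z = 0. Lengths are in m, angles in rad, forces in N, time in s.
With the tool pointing down it reaches from about 0.3 to 0.875 m from the base axis. Payload 6.4 kg.
Tool frame: the origin (TCP) lies between the finger pads; the fingertips stand ctrl.tip_extent ahead of it and the grasp point (between the pads) is the TCP (ctrl.tip_extent is the distance from the TCP to the fingertips, in m); z points along the fingers, y is the line along which they close (so a half turn about z gives the same grasp; the last joint's range is limited). The gripper opens to 85 mm and grips with 20 to 120 N. Pads are 22 mm wide; open, the fingers measure 114 mm over their backs; the gripper's body (76 mm by 85 mm) begins 54 mm behind the grasp point. The pads swing forward as they close: fully open they stand 13 mm farther back than shut.
Start: joints at [0.999, 0.181, 1.607, -0, 1.354, -0.206], TCP at [0.206, 0.537, 0.25] pointing down, gripper open.
Joint ranges: [-2.99, 2.99], [-0.89, 2.07], [0.3, 2.58], [-1.14, 4.28], [0, 2.63], [-3.12, 3.12]. Speed limits (rad/s): [2.57, 2.57, 3.01, 3.14, 3.14, 3.14].

### API

Orientations are given as a unit quaternion [w, x, y, z].
In Python, from bench import ctrl gives the robot as it stands.
- The arm moves only by the tool send_rows, never from a script. Its arguments are lists of equal length, an entry for each row: "dr": the turn, a rotation vector about the tool's x, y, z in units of 6 degrees (1.0 is 6 degrees), a list of three; "xyz": the shift along the tool's x, y, z in cm, a list of three; "jaw": the opening in per cent of the stroke, from 0 (shut) to 100 (fully open). In form: {"dr": [[wx, wy, wz], ...], "xyz": [[dx, dy, dz], ...], "jaw": [jaw, ...]}. A call has exactly 8 rows; each row is the pose to reach, as a shift and turn from the pose commanded when the call began, along the tool's axes at that moment; what a row does not reach only later rows make up. A row lasts 1/8 s, in which the tool goes at most 62.5 mm and 10.7 degrees, less where a joint would pass 70% of its speed; a pose out of reach is approached as far as the arm can. A call with a gripper value outside its range is refused whole. The fingers move at their own pace and stop on an object; the grip force is fixed at half the most. Time passes only in rows, so rows that repeat a pose let the fingers close, or fill a call up. It gives the time, the measured TCP pose, the force, the opening and the grip force at its end, in the units of the state.
- ctrl.get_obs(): the state, without advancing time (a new reading comes with each control period).
- ctrl.camera(name): name is "scene" or "top" or "wrist"; returns the picture (480x640x3 uint8, red, green, blue); there is no depth.
- ctrl.calibration(name): a dict with "camera_matrix" (3x3 intrinsics, pixels), "D" ([k1, k2, p1, p2, k3] as OpenCV has them; the pictures are not rectified), "world_from_camera" (4x4, takes a point from camera to world coordinates). Camera axes: x right, y up, looking along -z (the intrinsics and any distortion apply to the point x, -y, -z); pixel columns grow to the right and rows downward; lengths in m; the calibration is good to about 2 mm. A picture is of the moment at which its call begins: read the wrist's pose just before it. calibration takes no time and is no camera call; for the wrist camera it gives the pose at the moment of the call.
- ctrl.hand_in(): hands the job in; it is judged then, once.
The state is a dict: "time_s": time; "q": joint angles; "dq": joint speeds; "joint_efforts": joint torques, N m; "eef_pos": TCP position; "eef_rot": TCP orientation; "wrist_force": force on the tool from outside, world axes, zero at the start; "torque": the same for the moment, N m; "opening": opening from 0.0 (shut) to 1.0 (fully open); "grasp_force": force on a finger pad.
Only numpy, scipy, OpenCV 4.12 (cv2) and the standard library are available. Lean on these libraries where they do the work, as an engineer would, in place of code of your own. Each camera call takes 0.05 s, during which the arm holds its last target. There are 200 camera calls.

### The job

Take the chrome valve head off the drying stand: feel it gently up the bent upright of the deep hook without forcing it, lift its eye past the tip and only then draw it away. Then lower it, siphon tube down, gently into the neck of the red cylinder in the bench clamp until its collar sits fully home on the rim, and let go. Leave the loose handles, the gauge and the spare tube alone.

Things in the scene. Friction and masses are not known exactly. Their poses are not given: they have to be found in the camera images.
- valve: chrome valve head, 0.26 to 0.39 kg, hanging plumb to within a few degrees. Origin: centre of the underside of its collar (40 mm across, 6 mm thick); z up its axis, x towards its eye (at the start, away from the robot). Round body 34 mm across from 6 to 46 mm up. An outlet 18 mm across sticks out 38 mm to -x at height 28 mm, a brass port 25 mm to +y at height 22 mm
- yoke (a point): where to grip the valve head: middle of the chrome block on its top, 66 mm above its origin on its axis; the block is 26 (x) by 20 (y) by 40 mm tall, its two flats facing +y and -y
- spigot (a point): centre of the lower end of the valve head's brass spigot, 20 mm below its origin; spigot 26 mm across with a chamfered end, black siphon tube stub 16 mm across going on 45 mm below it
- eye (a point): centre of the valve head's hanging eye, 34 mm from its axis along its +x and 54 mm above its origin: a closed flat ring, bore 14 mm, outside 22 mm, 8 mm high, axis along the valve's z. At the start the hook's upright stands up through it
- stand: fixed drying stand: iron foot 190 by 130 by 10 mm, 24 mm square post 188 mm tall, 68 mm to +x and 50 mm to +y. Origin at bench height under the hook's upright; z up; the hook is open to -x, to which the valve is drawn away. Two rubber tipped fingers 118 mm up back the rear of the hanging valve's collar, clear of it once it is 10 mm up
- hook_throat (a point): bottom of the hook, where the eye rests, 165 mm above the bench. The hook is 8 mm round bar, coming level from the post and turning up here. The upright's tip is 63 mm above this point. Above 20 N between valve and stand (all touching points added; about 10 N as it hangs) counts as forcing; giving way sideways to the push felt keeps well below it
- hook_bend (a point): on the hook's upright, 10 mm above the throat: plumb up to here, from here to its tip the upright is straight but bent over by about 0.32 rad (18 degrees) away from the post: to the front (-x), to the left, to the right or anywhere between, so the tip lies 16 mm off that way. No reading tells which way: feel it by the sideways push on the held valve as it rises (or see it)
- clamp: fixed cast iron bench clamp, its screw reaching 149 mm to -x of the origin, 124 mm wide, jaws 68 mm tall, gripping a dented red cylinder 85 mm across. Origin at bench height on the cylinder's axis, z up
- neck_mouth (a point): centre of the flat rim of the upright cylinder neck, 110 mm above the bench; neck 42 mm outside (rim ring 45 mm), plain bore 30 mm across, 75 mm deep. The spigot has 2 mm to spare all round; the collar seats on the rim, the valve's origin then lies at this point. Above 40 N between valve and clamp counts as rough
- handle_a: red steel squeeze handle with a bent end lying on the bench, 110 by 20 by 14 mm; origin under its middle. Not to be disturbed
- handle_b: red steel squeeze handle, straight, lying on the bench, 110 by 20 by 14 mm; origin under its middle. Not to be disturbed
- gauge: brass pressure gauge lying face up, 42 mm across, 14 mm thick, with a stem to its +x; origin under the dial's centre. Not to be disturbed
- tube_stub: spare black rubber siphon tube stub standing on end, 26 mm across, 45 mm tall; origin under its centre. Not to be disturbed
Mind the look-alikes: they are no part of the job. What is shaped like the stand but orange is not meant.

How it is judged:
By the outcome, as a careful person would: the job done as asked, in the order asked, and still so for the second after the job is handed in, with the robot touching nothing.
It also fails if it takes over 72 s, if anything falls off the work surface, if the arm or the gripper's body presses on something with over 40 N, if the wrist force passes 120 N, or if a joint passes its speed limit or range.

## Working session

There is one attempt and no reset: what is moved stays moved. The work goes in short steps, Python scripts to look and compute and a tool call to move; the robot and the scene stay as the last step left them, time stands still between calls to the robot, and variables do not carry over. Pictures are saved under pics/ and viewed, at most 10 in all, crops included, and the job is handed in when it is done.

Besides the shell and the picture viewer there is one more tool, called after "Emit:" in YAML: its name, and indented under it one key for each argument. send_rows: Moves the arm, as the interface text tells. Its arguments: {"type":"object","properties":{"dr":{"type":"array","items":{"type":"array","items":{"type":"number"}}},"xyz":{"type":"array","items":{"type":"array","items":{"type":"number"}}},"jaw":{"type":"array","items":{"type":"number"}}},"required":["dr","xyz","jaw"]}

```bash
ls; mkdir -p pics
cat > h.py <<'E'
import numpy as np, cv2
from bench import ctrl
def cal(n):
    c=ctrl.calibration(n); return np.array(c["camera_matrix"],float),np.array(c["D"],float),np.array(c["world_from_camera"],float)
def ray(c,uv):
    K,D,T=c; p=cv2.undistortPoints(np.array([[uv]],float),K,D)[0,0]
    d=T[:3,:3]@np.array([p[0],-p[1],-1.]); return T[:3,3],d/np.linalg.norm(d)
def plane(c,uv,z):
    o,d=ray(c,uv); return o+d*(z-o[2])/d[2]
def two(c1,u1,c2,u2):
    o1,d1=ray(c1,u1);o2,d2=ray(c2,u2)
    s=np.linalg.lstsq(np.c_[d1,-d2],o2-o1,rcond=None)[0]
    a,b=o1+d1*s[0],o2+d2*s[1]; return (a+b)/2,np.linalg.norm(a-b)
def proj(c,P):
    K,D,T=c; q=np.linalg.inv(T)@np.r_[P,1]; 
    return cv2.projectPoints(np.array([[q[0],-q[1],-q[2]]]),np.zeros(3),np.zeros(3),K,D)[0][0,0]
def snap(n,f):
    im=ctrl.camera(n); cv2.imwrite("pics/"+f,im[:,:,::-1]); return im
E
python3 - <<'E'
from h import *
for n in("scene","top","wrist"):
    snap(n,n+"0.png"); c=cal(n); print(n,c[0][0,0],c[1],c[2][:3].round(3).tolist())
o=ctrl.get_obs();print(o,ctrl.tip_extent)
E
```

```text
pics
scene 443.4768077002586 [0.02852983 0.         0.         0.         0.        ] [[-0.78, -0.365, 0.507, 0.968], [0.625, -0.47, 0.623, 0.542], [0.011, 0.803, 0.596, 0.735]]
top 528.3048404806215 [0.03364072 0.         0.         0.         0.        ] [[0.016, 0.999, -0.052, 0.386], [-1.0, 0.015, -0.018, -0.113], [-0.017, 0.052, 0.998, 1.614]]
wrist 363.6281853735781 [-0.06794768  0.          0.          0.          0.        ] [[0.358, -0.895, -0.268, 0.137], [0.934, 0.343, 0.103, 0.563], [-0.001, -0.287, 0.958, 0.374]]
{'time_s': 0.15, 'q': array([ 9.98653650e-01,  1.81407846e-01,  1.60777538e+00, -2.26011858e-09,
        1.35381013e+00, -2.06284177e-01]), 'dq': array([-6.14798555e-04, -2.93459381e-03, -2.13240169e-03,  1.41076708e-03,
        5.08975984e-04,  1.43872186e-05]), 'joint_efforts': array([ 1.01147503e-03, -4.45265937e+01, -3.51692104e+01, -2.41083399e-04,
        5.89574338e-03,  1.41892642e-06]), 'eef_pos': array([0.20545974, 0.53660908, 0.24957145]), 'eef_rot': array([-2.65754643e-04,  1.81910680e-01,  9.83314809e-01, -6.47970448e-04]), 'wrist_force': array([0.07445505, 0.13269915, 0.17066171]), 'torque': array([-0.01054715, -0.01206373,  0.00790941]), 'grasp_force': 0.0, 'opening': 0.9966684030283928} 0.019
```

View pics/scene0.png

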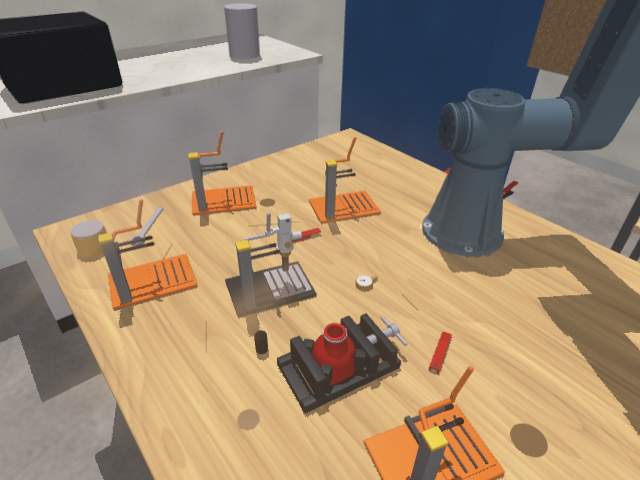

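View pics/top0.png

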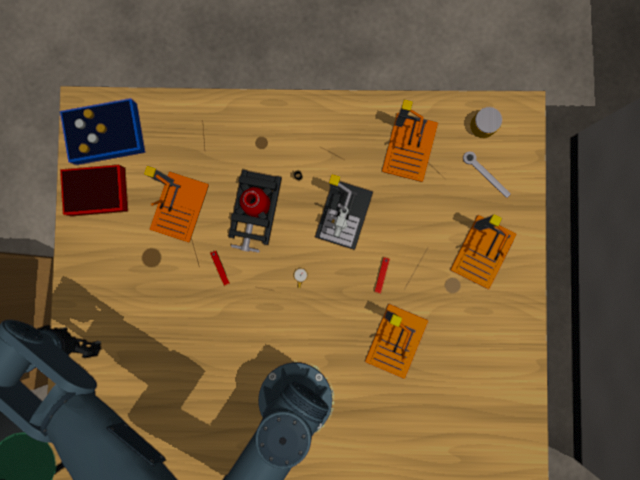

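The scene view shows the dark iron stand at (270,285) carrying the chrome valve at (285,235), and the clamp with its red neck at (335,332). There are four orange stands, at (222,195), (345,205), (150,280) and (435,460). The top view has the dark stand at (343,215), the clamp at (256,200), the gauge at (300,275), the handles at (220,268) and (382,275), and the tube at (297,175). Only the dark stand fits, because it holds the valve. I'll confirm that in an enlarged crop.

Run:
```python
import cv2,numpy as np
s=cv2.imread("pics/scene0.png");t=cv2.imread("pics/top0.png")
a=cv2.resize(s[195:320,215:335],(576,600),interpolation=cv2.INTER_CUBIC)
b=cv2.resize(t[165:255,225:385],(800,450),interpolation=cv2.INTER_CUBIC)
cv2.imwrite("pics/cs.png",a);cv2.imwrite("pics/ct.png",b)
```

```text
(no output)
```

View pics/cs.png

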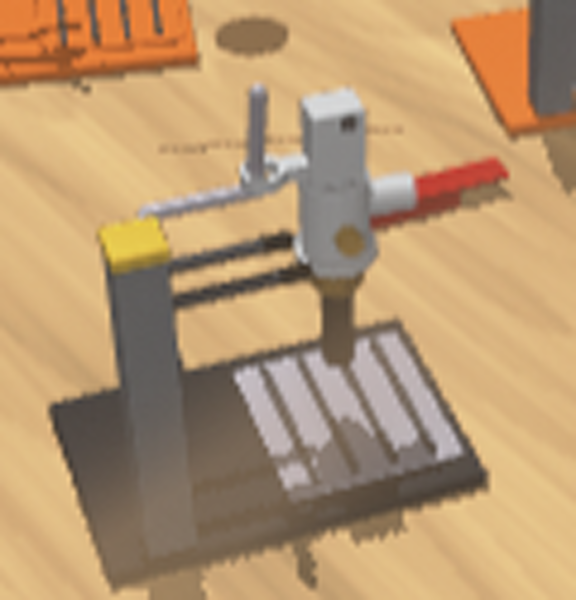

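View pics/ct.png

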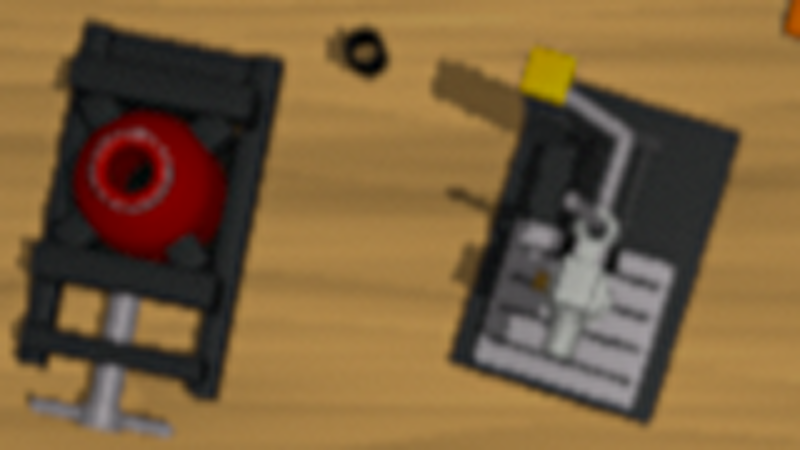

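The crops confirm the dark stand holding the valve, with its outlet pointing at the robot. In the full images, the hook tip is at top (339.4,205) and scene (268.8,213.8). The eye is at top (344.4,210), the yoke top at top (341,221) and scene (285,216), and the neck rim at top (251,199).

Run:
```python
from h import *
T=cal("top");S=cal("scene")
t=lambda x,y:(225+x/5-.4,165+y/5-.4); s=lambda x,y:(215+x/4.8-.4,195+y/4.8-.4)
for n,a,b in(("tip",t(572,200),s(258,90)),("yoketop",t(583,278),s(333,103)),("post",t(549,76),s(135,243)),("outletend",t(563,352),s(412,190)),("eye",t(597,226),s(262,176))):
    print(n,*two(T,a,S,b))
print("post@.188",plane(T,t(549,76),.188),"yoke@",[plane(T,t(583,278),z).round(4) for z in(.19,.2)])
print("eye@.17",plane(T,t(597,226),.17),"tip@.228",plane(T,t(572,200),.228))
print("foot",[plane(T,t(*p),.01).round(4).tolist() for p in((741,133),(648,422),(451,360))])
print("neck@.11",plane(T,t(130,170),.11))
im=cv2.imread("pics/scene0.png"); 
print("neck scene",plane(S,(335.5,331.5),.11))
# clamp orientation: screw end
print("screw",plane(T,t(104,410),.05))
# rim via red/bright mask in scene crop
a=cv2.resize(im[310:420,270:410],None,fx=5,fy=5,interpolation=cv2.INTER_CUBIC);cv2.imwrite("pics/cl.png",a)
```

```text
tip [ 0.56164872 -0.12310273  0.22255886] 0.0027455966569297214
yoketop [ 0.52134468 -0.12865761  0.19641797] 0.006592168157088729
post [ 0.6350426  -0.11008261  0.18118847] 0.0020407050830539572
outletend [ 0.48526966 -0.11859112  0.13714254] 0.0070043099623359716
eye [ 0.55438483 -0.13724799  0.16519972] 0.0036424842944209604
post@.188 [ 0.63472181 -0.11065136  0.188     ] yoke@ [array([ 0.5246, -0.1307,  0.19  ]), array([ 0.5236, -0.1306,  0.2   ])]
eye@.17 [ 0.5553124  -0.13822835  0.17      ] tip@.228 [ 0.56208502 -0.12385713  0.228     ]
foot [[0.6323, -0.2279, 0.01], [0.455, -0.1737, 0.01], [0.4909, -0.0533, 0.01]]
neck@.11 [0.59077022 0.12897708 0.11      ]
neck scene [0.59184634 0.13585554 0.11      ]
screw [0.45541422 0.15078588 0.05      ]
```

View pics/cl.png

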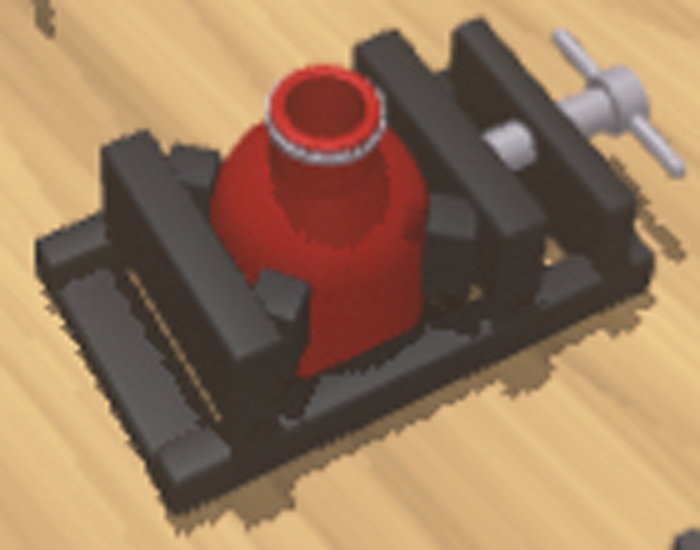

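The rim centre in that crop is at (325,108), which is (335,331.5) in the full scene view. The stand's yaw is about -0.30 and its hook is at (0.555,-0.138). The tip lies about 16 mm off towards the stand's +y, to the left. I'll move over for a wrist view.

Emit:
send_rows:
  dr:
    - [0, 0, 0]
    - [0, 0, 0]
    - [0, 0, -0.3]
    - [0, 0, -0.66]
    - [0, 0, -0.66]
    - [0, 0, -0.66]
    - [0, 0, -0.66]
    - [0, 0, -0.66]
  xyz:
    - [-3, -3, -3]
    - [-7, -7, -6]
    - [-11, -11, -8]
    - [-15, -15, -8]
    - [-19, -19, -8]
    - [-23, -23, -8]
    - [-27, -27, -8]
    - [-31, -31, -8]
  jaw: [100, 100, 100, 100, 100, 100, 100, 100]

```text
time_s: 1.15
eef_pos: [0.3845, 0.1349, 0.3303]
eef_rot: [0.0, 0.148, 0.989, 0.0]
wrist_force: [1.3, -0.5, -0.4]
opening: 1.002
grasp_force: 0.0
```

```bash
cat >> h.py <<'E'
from scipy.spatial.transform import Rotation as Ro
def state():
    o=ctrl.get_obs(); R=Ro.from_quat(np.r_[o["eef_rot"][1:],o["eef_rot"][0]]).as_matrix()
    print("t",round(o["time_s"],2),"p",o["eef_pos"].round(4),"F",np.array(o["wrist_force"]).round(1),"op",round(o["opening"],3),"gf",round(o["grasp_force"],1)); return np.array(o["eef_pos"]),R
def to(P):
    p,R=state(); print("tool cm",((R.T@(np.array(P)-p))*100).round(2),"R",R.round(3).tolist())
E
python3 -c "
from h import *
to((.50,-.12,.33))"
```

```text
t 1.15 p [0.3845 0.1349 0.3303] F [ 1.3 -0.5 -0.4] op 1.002 gf 0.0
tool cm [-18.49 -21.     0.04] R [[-0.956, 0.292, 0.001], [0.292, 0.956, 0.0], [-0.001, 0.0, -1.0]]
```

Emit:
send_rows:
  dr:
    - [0, 0, 0]
    - [0, 0, 0]
    - [0, 0, 0]
    - [0, 0, 0]
    - [0, 0, 0]
    - [0, 0, 0]
    - [0, 0, 0]
    - [0, 0, 0]
  xyz:
    - [-3, -3, 0]
    - [-6, -7, 0]
    - [-9, -11, 0]
    - [-13, -15, 0]
    - [-16, -18, 0]
    - [-18.5, -21, 0]
    - [-18.5, -21, 0]
    - [-18.5, -21, 0]
  jaw: [100, 100, 100, 100, 100, 100, 100, 100]

```text
time_s: 2.15
eef_pos: [0.4994, -0.1178, 0.3298]
eef_rot: [-0.001, 0.148, 0.989, 0.0]
wrist_force: [0.3, 0.4, 0.2]
opening: 0.998
grasp_force: 0.0
```

```bash
python3 -c "
from h import *
state(); c=cal('wrist'); np.save('w1.npy',np.array(c,dtype=object),allow_pickle=True); snap('wrist','w1.png')
for P in [(.5553,-.1384,.169),(.562,-.1239,.228),(.5228,-.1284,.201)]: print(proj(c,P))
"
```

```text
t 2.15 p [ 0.4994 -0.1178  0.3298] F [0.3 0.4 0.2] op 0.998 gf 0.0
[309.92494436 289.60287545]
[331.48938787 327.99721474]
[309.36187955 266.19996363]
```

View pics/w1.png

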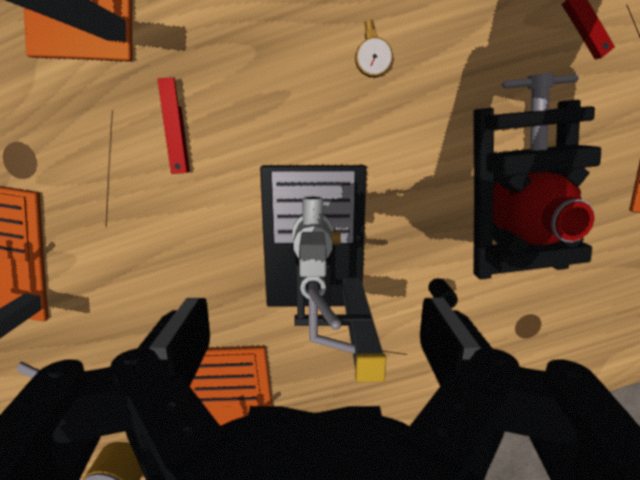

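The wrist view shows the valve at (314,255), its eye at (313,288) and the hook tip at (339,326). The yellow post top is at (370,367) and the neck rim at (572,220). I'll enlarge for precision.

```bash
python3 -c "
import cv2
i=cv2.imread('pics/w1.png')
a=cv2.resize(i[190:390,260:400],(420,600),interpolation=cv2.INTER_CUBIC)
b=cv2.resize(i[185:260,530:605],(375,375),interpolation=cv2.INTER_CUBIC)
b=cv2.copyMakeBorder(b,0,225,0,0,cv2.BORDER_CONSTANT)
cv2.imwrite('pics/w1c.png',cv2.hconcat([a,b]))"
```

```text
(no output)
```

View pics/w1c.png

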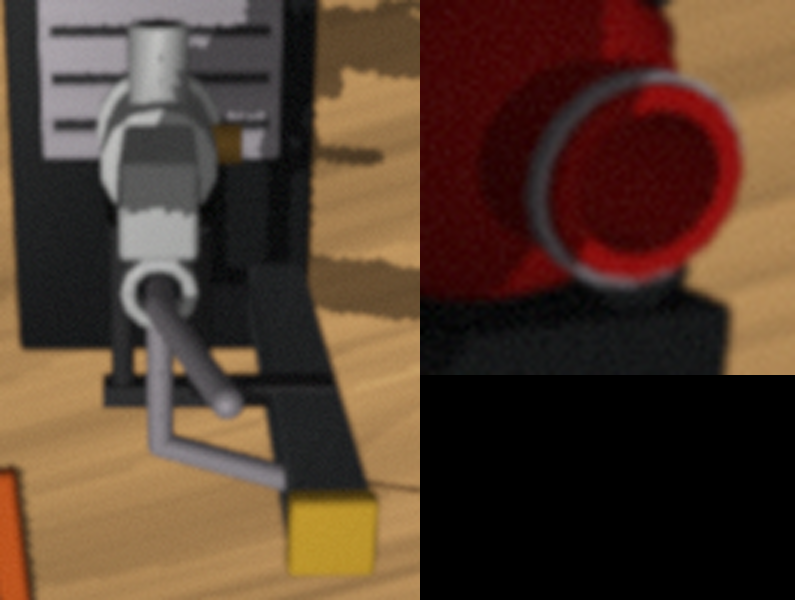

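```bash
python3 -c "
from h import *
c=np.load('w1.npy',allow_pickle=True); c=(c[0].astype(float),c[1].astype(float),c[2].astype(float))
w=lambda x,y:(260+x/3-.33,190+y/3-.33)
T=cal('top');S=cal('scene')
t=lambda x,y:(225+x/5-.4,165+y/5-.4); s=lambda x,y:(215+x/4.8-.4,195+y/4.8-.4)
print('yoke',plane(c,w(158,211),.201),'corners',[plane(c,w(*p),.201).round(4).tolist() for p in((123,163),(197,163),(118,258),(198,258))])
print('post',plane(c,w(332,535),.188)); print('eye',plane(c,w(159,293),.171)); print('tip',plane(c,w(230,405),.228))
print('outlet', plane(c,w(158,22),.147))
n=(530+(636-420)/5-.4,185+183/5-.4)
print('neck',plane(c,n,.11),two(c,n,T,t(130,170)),two(c,n,S,(334.6,331.2)))
print('tri yoke eye tip post',*[two(c,w(*a),T,t(*b)) for a,b in (((158,211),(583,278)),((159,293),(597,226)),((230,405),(572,200)),((332,535),(549,76)))])
"
```

```text
yoke [ 0.51874971 -0.12483414  0.201     ] corners [[0.5043, -0.1293, 0.201], [0.5096, -0.1121, 0.201], [0.5278, -0.1381, 0.201], [0.5337, -0.1189, 0.201]]
post [ 0.63354999 -0.10765178  0.188     ]
eye [ 0.55308583 -0.13525027  0.171     ]
tip [ 0.56044791 -0.11990185  0.228     ]
outlet [ 0.48310617 -0.1141132   0.147     ]
neck [0.58919177 0.12917916 0.11      ] (array([0.59033322, 0.12955642, 0.10883795]), np.float64(0.0014253772177165247)) (array([0.59069646, 0.13174695, 0.1063441 ]), np.float64(0.0005221524716114742))
tri yoke eye tip post (array([ 0.52653616, -0.12921418,  0.1770926 ]), np.float64(0.0035899621167901296)) (array([ 0.55659568, -0.13741871,  0.16213931]), np.float64(0.0020230972810390286)) (array([ 0.56313398, -0.12217716,  0.22270184]), np.float64(0.003520973839535769)) (array([ 0.63525163, -0.10920063,  0.18561918]), np.float64(0.0029013564750714187))
```

Emit:
send_rows:
  dr:
    - [0, 0, 0]
    - [0, 0, 0]
    - [0, 0, 0]
    - [0, 0, 0]
    - [0, 0, 0]
    - [0, 0, 0]
    - [0, 0, 0]
    - [0, 0, 0]
  xyz:
    - [-1, -0.1, 2]
    - [-2.3, -0.2, 4.5]
    - [-2.3, -0.2, 7]
    - [-2.3, -0.2, 9.5]
    - [-2.3, -0.2, 11.5]
    - [-2.3, -0.2, 13]
    - [-2.3, -0.2, 14]
    - [-2.3, -0.2, 14.6]
  jaw: [100, 100, 100, 100, 90, 80, 70, 60]

```text
time_s: 3.2
eef_pos: [0.5213, -0.1267, 0.1842]
eef_rot: [0.0, 0.148, 0.989, -0.0]
wrist_force: [-0.3, 0.5, 0.1]
opening: 0.599
grasp_force: 0.0
```

```bash
python3 -c "
from h import *
to((.521,-.1263,.184)); c=cal('wrist'); im=snap('wrist','w2.png'); cv2.imwrite('pics/w2c.png',cv2.resize(im[180:480,120:520,::-1],(800,600)))
"
```

```text
t 3.2 p [ 0.5213 -0.1267  0.1842] F [-0.3  0.5  0.1] op 0.599 gf 0.0
tool cm [0.04 0.03 0.02] R [[-0.956, 0.292, 0.0], [0.292, 0.956, -0.0], [-0.0, -0.0, -1.0]]
```

View pics/w2c.png

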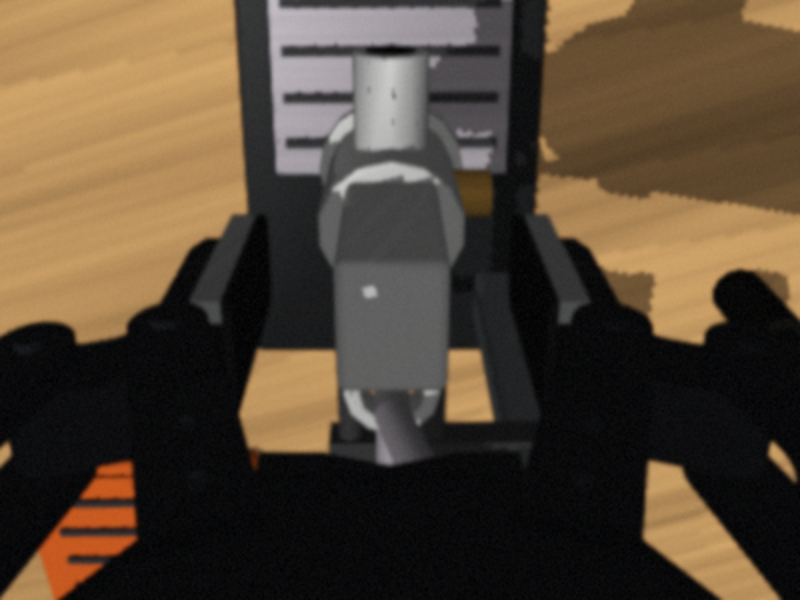

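The block at crop (391,325) sits centred between the pads, whose faces are at x of about 250 and 535. I'll close.

Emit:
send_rows:
  dr:
    - [0, 0, 0]
    - [0, 0, 0]
    - [0, 0, 0]
    - [0, 0, 0]
    - [0, 0, 0]
    - [0, 0, 0]
    - [0, 0, 0]
    - [0, 0, 0]
  xyz:
    - [0, 0, 0]
    - [0, 0, 0]
    - [0, 0, 0]
    - [0, 0, 0]
    - [0, 0, 0]
    - [0, 0, 0]
    - [0, 0, 0]
    - [0, 0, 0]
  jaw: [50, 42, 36, 31, 27, 23, 18, 10]

```text
time_s: 4.25
eef_pos: [0.5213, -0.1267, 0.1844]
eef_rot: [0.0, 0.148, 0.989, 0.0]
wrist_force: [0.5, 2.1, 2.4]
opening: 0.228
grasp_force: 58.7
```

Emit:
send_rows:
  dr:
    - [0, 0, 0]
    - [0, 0, 0]
    - [0, 0, 0]
    - [0, 0, 0]
    - [0, 0, 0]
    - [0, 0, 0]
    - [0, 0, 0]
    - [0, 0, 0]
  xyz:
    - [0, 0, 0]
    - [0, 0, 0]
    - [0, 0, 0]
    - [0, 0, 0]
    - [0, 0, -0.05]
    - [0, 0, -0.1]
    - [0, 0, -0.2]
    - [0, 0, -0.2]
  jaw: [0, 0, 0, 0, 0, 0, 0, 0]

```text
time_s: 5.25
eef_pos: [0.5211, -0.1271, 0.1852]
eef_rot: [-0.0, 0.148, 0.989, 0.0]
wrist_force: [5.0, 1.8, -6.7]
opening: 0.227
grasp_force: 58.8
```

Emit:
send_rows:
  dr:
    - [0, 0, 0]
    - [0, 0, 0]
    - [0, 0, 0]
    - [0, 0, 0]
    - [0, 0, 0]
    - [0, 0, 0]
    - [0, 0, 0]
    - [0, 0, 0]
  xyz:
    - [-0.05, 0, 0]
    - [-0.1, 0, 0]
    - [-0.1, 0, 0]
    - [-0.1, 0, -0.05]
    - [-0.1, 0, -0.1]
    - [-0.1, 0, -0.15]
    - [-0.1, 0, -0.2]
    - [-0.1, 0, -0.2]
  jaw: [0, 0, 0, 0, 0, 0, 0, 0]

```text
time_s: 6.25
eef_pos: [0.5217, -0.1271, 0.1882]
eef_rot: [-0.001, 0.148, 0.989, 0.0]
wrist_force: [-4.3, 2.5, -4.9]
opening: 0.222
grasp_force: 59.1
```

Emit:
send_rows:
  dr:
    - [0, 0, 0]
    - [0, 0, 0]
    - [0, 0, 0]
    - [0, 0, 0]
    - [0, 0, 0]
    - [0, 0, 0]
    - [0, 0, 0]
    - [0, 0, 0]
  xyz:
    - [0.03, 0, 0]
    - [0.05, 0.02, 0]
    - [0.05, 0.03, -0.05]
    - [0.05, 0.04, -0.1]
    - [0.05, 0.06, -0.15]
    - [0.05, 0.08, -0.2]
    - [0.05, 0.1, -0.3]
    - [0.05, 0.1, -0.3]
  jaw: [0, 0, 0, 0, 0, 0, 0, 0]

```text
time_s: 7.25
eef_pos: [0.5229, -0.1265, 0.192]
eef_rot: [0.001, 0.148, 0.989, -0.0]
wrist_force: [-0.1, 1.0, -3.7]
opening: 0.223
grasp_force: 59.5
```

```bash
cat >> h.py <<'E'
def felt():
    p,R=state(); o=ctrl.get_obs(); print("F tool",(R.T@np.array(o["wrist_force"])).round(1),"M tool",(R.T@np.array(o["torque"])).round(2))
E
python3 -c "
from h import *
felt()"
```

```text
t 7.25 p [ 0.5229 -0.1265  0.192 ] F [-0.1  1.  -3.7] op 0.223 gf 59.5
F tool [0.4 0.9 3.7] M tool [ 0.05  0.04 -0.02]
```

Emit:
send_rows:
  dr:
    - [0, 0, 0]
    - [0, 0, 0]
    - [0, 0, 0]
    - [0, 0, 0]
    - [0, 0, 0]
    - [0, 0, 0]
    - [0, 0, 0]
    - [0, 0, 0]
  xyz:
    - [0, 0.03, -0.1]
    - [0, 0.06, -0.2]
    - [0, 0.09, -0.3]
    - [0, 0.12, -0.4]
    - [0, 0.15, -0.5]
    - [0, 0.18, -0.6]
    - [0, 0.18, -0.6]
    - [0, 0.18, -0.6]
  jaw: [0, 0, 0, 0, 0, 0, 0, 0]

```text
time_s: 8.25
eef_pos: [0.5225, -0.1244, 0.1973]
eef_rot: [-0.0, 0.148, 0.989, -0.0]
wrist_force: [0.1, 0.5, -2.6]
opening: 0.226
grasp_force: 59.4
```

```bash
python3 -c "
from h import *
felt()"
```

```text
t 8.25 p [ 0.5225 -0.1244  0.1973] F [ 0.1  0.5 -2.6] op 0.226 gf 59.4
F tool [0.1 0.5 2.6] M tool [ 0.03  0.   -0.  ]
```

Emit:
send_rows:
  dr:
    - [0, 0, 0]
    - [0, 0, 0]
    - [0, 0, 0]
    - [0, 0, 0]
    - [0, 0, 0]
    - [0, 0, 0]
    - [0, 0, 0]
    - [0, 0, 0]
  xyz:
    - [0, 0.04, -0.13]
    - [0, 0.08, -0.26]
    - [0, 0.12, -0.4]
    - [0, 0.16, -0.53]
    - [0, 0.2, -0.66]
    - [0, 0.25, -0.8]
    - [0, 0.25, -0.8]
    - [0, 0.25, -0.8]
  jaw: [0, 0, 0, 0, 0, 0, 0, 0]

```text
time_s: 9.25
eef_pos: [0.5232, -0.122, 0.2053]
eef_rot: [0.0, 0.148, 0.989, -0.0]
wrist_force: [1.1, 0.6, -2.9]
opening: 0.222
grasp_force: 59.4
```

```bash
python3 -c "
from h import *
felt()"
```

```text
t 9.25 p [ 0.5232 -0.122   0.2053] F [ 1.1  0.6 -2.9] op 0.222 gf 59.4
F tool [-0.8  0.8  2.9] M tool [-0.05 -0.   -0.  ]
```

Emit:
send_rows:
  dr:
    - [0, 0, 0]
    - [0, 0, 0]
    - [0, 0, 0]
    - [0, 0, 0]
    - [0, 0, 0]
    - [0, 0, 0]
    - [0, 0, 0]
    - [0, 0, 0]
  xyz:
    - [0, 0.04, -0.13]
    - [0, 0.09, -0.26]
    - [0, 0.13, -0.4]
    - [0, 0.18, -0.53]
    - [0, 0.22, -0.66]
    - [0, 0.27, -0.8]
    - [0, 0.27, -0.8]
    - [0, 0.27, -0.8]
  jaw: [0, 0, 0, 0, 0, 0, 0, 0]

```text
time_s: 10.25
eef_pos: [0.5241, -0.1195, 0.2134]
eef_rot: [0.0, 0.148, 0.989, -0.0]
wrist_force: [-0.0, -0.1, -3.4]
opening: 0.224
grasp_force: 59.4
```

```bash
python3 -c "
from h import *
felt()"
```

```text
t 10.25 p [ 0.5241 -0.1195  0.2134] F [-0.  -0.1 -3.4] op 0.224 gf 59.4
F tool [ 0.  -0.1  3.4] M tool [-0.01 -0.05 -0.01]
```

Emit:
send_rows:
  dr:
    - [0, 0, 0]
    - [0, 0, 0]
    - [0, 0, 0]
    - [0, 0, 0]
    - [0, 0, 0]
    - [0, 0, 0]
    - [0, 0, 0]
    - [0, 0, 0]
  xyz:
    - [0, 0.05, -0.16]
    - [0, 0.11, -0.33]
    - [0, 0.17, -0.5]
    - [0, 0.22, -0.66]
    - [0, 0.28, -0.83]
    - [0, 0.33, -1.0]
    - [0, 0.33, -1.0]
    - [0, 0.33, -1.0]
  jaw: [0, 0, 0, 0, 0, 0, 0, 0]

```text
time_s: 11.25
eef_pos: [0.5251, -0.1163, 0.2235]
eef_rot: [0.0, 0.148, 0.989, 0.0]
wrist_force: [1.2, -0.1, -2.4]
opening: 0.221
grasp_force: 59.5
```

```bash
python3 -c "
from h import *
felt()"
```

```text
t 11.25 p [ 0.5251 -0.1163  0.2235] F [ 1.2 -0.1 -2.4] op 0.221 gf 59.5
F tool [-1.2  0.2  2.4] M tool [ 0.   -0.18 -0.03]
```

Emit:
send_rows:
  dr:
    - [0, 0, 0]
    - [0, 0, 0]
    - [0, 0, 0]
    - [0, 0, 0]
    - [0, 0, 0]
    - [0, 0, 0]
    - [0, 0, 0]
    - [0, 0, 0]
  xyz:
    - [-0.05, 0, 0]
    - [-0.08, 0.07, -0.2]
    - [-0.09, 0.13, -0.4]
    - [-0.1, 0.18, -0.55]
    - [-0.1, 0.23, -0.7]
    - [-0.1, 0.27, -0.8]
    - [-0.1, 0.27, -0.8]
    - [-0.1, 0.27, -0.8]
  jaw: [0, 0, 0, 0, 0, 0, 0, 0]

```text
time_s: 12.25
eef_pos: [0.5267, -0.114, 0.2312]
eef_rot: [-0.0, 0.148, 0.989, 0.0]
wrist_force: [0.5, -0.7, -3.6]
opening: 0.228
grasp_force: 59.5
```

```bash
python3 -c "
from h import *
felt()"
```

```text
t 12.25 p [ 0.5267 -0.114   0.2312] F [ 0.5 -0.7 -3.6] op 0.228 gf 59.5
F tool [-0.7 -0.5  3.6] M tool [-0.02 -0.01 -0.01]
```

Emit:
send_rows:
  dr:
    - [0, 0, 0]
    - [0, 0, 0]
    - [0, 0, 0]
    - [0, 0, 0]
    - [0, 0, 0]
    - [0, 0, 0]
    - [0, 0, 0]
    - [0, 0, 0]
  xyz:
    - [-0.01, 0.05, -0.16]
    - [-0.02, 0.11, -0.33]
    - [-0.03, 0.17, -0.5]
    - [-0.04, 0.22, -0.66]
    - [-0.05, 0.28, -0.83]
    - [-0.05, 0.33, -1.0]
    - [-0.05, 0.33, -1.0]
    - [-0.05, 0.33, -1.0]
  jaw: [0, 0, 0, 0, 0, 0, 0, 0]

```text
time_s: 13.25
eef_pos: [0.5281, -0.111, 0.2413]
eef_rot: [-0.0, 0.148, 0.989, -0.0]
wrist_force: [-0.6, -0.1, -3.4]
opening: 0.226
grasp_force: 59.5
```

```bash
python3 -c "
from h import *
felt()"
```

```text
t 13.25 p [ 0.5281 -0.111   0.2413] F [-0.6 -0.1 -3.4] op 0.226 gf 59.5
F tool [ 0.5 -0.3  3.4] M tool [0.02 0.06 0.02]
```

Emit:
send_rows:
  dr:
    - [0, 0, 0]
    - [0, 0, 0]
    - [0, 0, 0]
    - [0, 0, 0]
    - [0, 0, 0]
    - [0, 0, 0]
    - [0, 0, 0]
    - [0, 0, 0]
  xyz:
    - [0.02, 0.06, -0.2]
    - [0.02, 0.12, -0.4]
    - [0.02, 0.18, -0.6]
    - [0.02, 0.24, -0.8]
    - [0.02, 0.25, -1.1]
    - [0.02, 0.25, -1.5]
    - [0.02, 0.25, -2.0]
    - [0.02, 0.25, -2.5]
  jaw: [0, 0, 0, 0, 0, 0, 0, 0]

```text
time_s: 14.25
eef_pos: [0.5288, -0.1086, 0.2668]
eef_rot: [0.0, 0.148, 0.989, -0.0]
wrist_force: [0.5, -0.1, -2.7]
opening: 0.226
grasp_force: 59.5
```

```bash
python3 -c "
from h import *
felt(); c=cal('wrist'); im=snap('wrist','w3.png'); s=snap('scene','s3.png')
S=cal('scene');p,R=state();print(proj(S,p))
u,v=proj(S,p).astype(int); a=cv2.resize(s[v-60:v+90,u-75:u+75],(600,600),interpolation=cv2.INTER_CUBIC); cv2.imwrite('pics/s3c.png',a[:,:,::-1])"
```

```text
t 14.25 p [ 0.5288 -0.1086  0.2668] F [ 0.5 -0.1 -2.7] op 0.226 gf 59.5
F tool [-0.5  0.1  2.7] M tool [-0.08  0.02  0.03]
t 14.35 p [ 0.5291 -0.1087  0.2672] F [ 0.6  0.3 -1.7] op 0.225 gf 59.5
[283.69393426 192.74990173]
```

View pics/s3c.png

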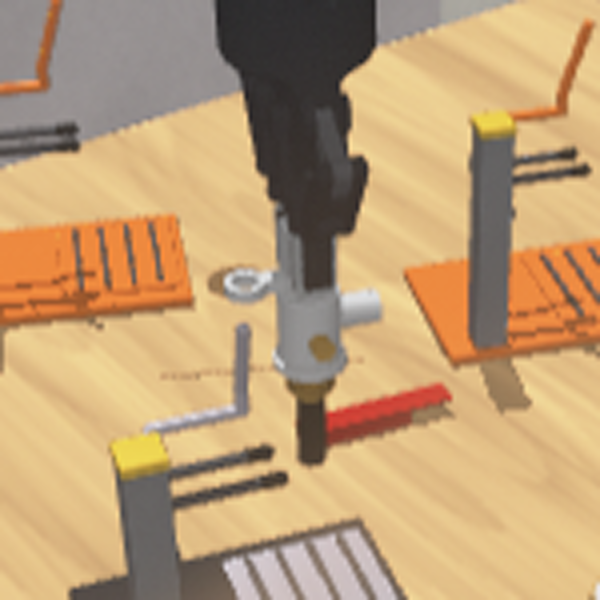

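The eye at crop (247,285) is clear above the hook tip at (243,328). I'll draw away along -x.

Emit:
send_rows:
  dr:
    - [0, 0, 0]
    - [0, 0, 0]
    - [0, 0, 0]
    - [0, 0, 0]
    - [0, 0, 0]
    - [0, 0, 0]
    - [0, 0, 0]
    - [0, 0, 0]
  xyz:
    - [0.5, 0, 0]
    - [1.5, 0, 0]
    - [3, 0, 0]
    - [4.5, 0, -1]
    - [6, 0, -2]
    - [7.5, 0, -3]
    - [8.5, 0, -4]
    - [9, 0, -4]
  jaw: [0, 0, 0, 0, 0, 0, 0, 0]

```text
time_s: 15.35
eef_pos: [0.4424, -0.0822, 0.3073]
eef_rot: [0.001, 0.148, 0.989, -0.0]
wrist_force: [0.6, 0.1, -3.1]
opening: 0.228
grasp_force: 59.6
```

```bash
python3 -c "
from h import *
to((.56,.04,.30))"
```

```text
t 15.35 p [ 0.4424 -0.0822  0.3073] F [ 0.6  0.1 -3.1] op 0.228 gf 59.6
tool cm [-7.67 15.12  0.74] R [[-0.956, 0.292, 0.002], [0.292, 0.956, -0.001], [-0.002, -0.0, -1.0]]
```

Emit:
send_rows:
  dr:
    - [0, 0, 0]
    - [0, 0, 0]
    - [0, 0, 0]
    - [0, 0, 0]
    - [0, 0, 0]
    - [0, 0, 0]
    - [0, 0, 0]
    - [0, 0, 0]
  xyz:
    - [-0.5, 1.5, 0]
    - [-2, 4.5, 0]
    - [-4, 8, 0]
    - [-5.5, 11, 0]
    - [-7, 13.5, 0.5]
    - [-7.7, 15.1, 0.7]
    - [-7.7, 15.1, 0.7]
    - [-7.7, 15.1, 0.7]
  jaw: [0, 0, 0, 0, 0, 0, 0, 0]

```text
time_s: 16.35
eef_pos: [0.5601, 0.0394, 0.2991]
eef_rot: [-0.0, 0.148, 0.989, -0.0]
wrist_force: [-0.2, -0.1, -3.3]
opening: 0.224
grasp_force: 59.7
```

```bash
python3 -c "
from h import *
felt(); c=cal('wrist'); im=snap('wrist','w4.png'); np.save('w4.npy',np.array(c,dtype=object),allow_pickle=True)
print(proj(c,(.590,.130,.11)))
cv2.imwrite('pics/w4c.png',cv2.resize(im[120:320,260:520,::-1],(780,600),interpolation=cv2.INTER_CUBIC))"
```

```text
t 16.35 p [0.5601 0.0394 0.2991] F [-0.2 -0.1 -3.3] op 0.224 gf 59.7
F tool [ 0.2 -0.2  3.3] M tool [ 0.08  0.02 -0.02]
[421.1880678  216.69477493]
```

View pics/w4c.png

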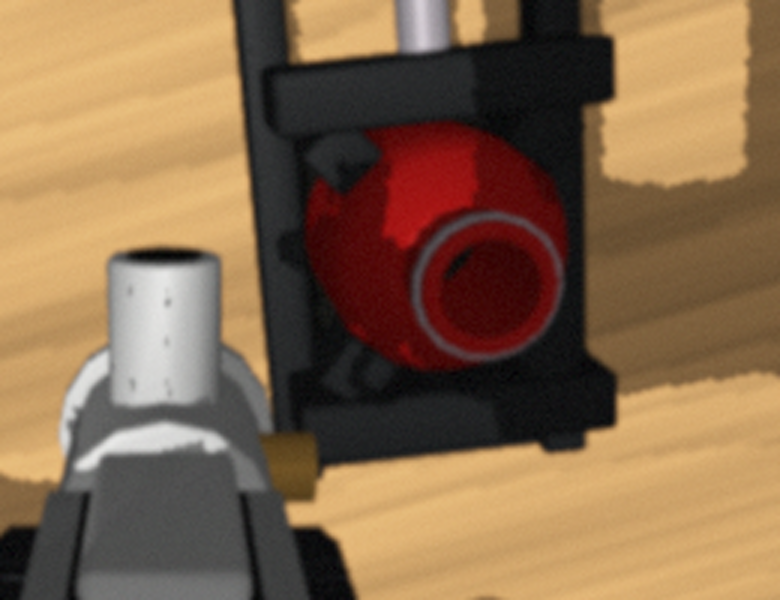

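The bore centre is at crop (491,288), which is (423.3,215.7) in the full wrist view. That is within 2 mm of the earlier estimate. Next I'll work out the valve axis in the tool frame from the w2 view.

```bash
python3 -c "
from h import *
c=np.load('w4.npy',allow_pickle=True); c=(c[0].astype(float),c[1].astype(float),c[2].astype(float))
p,R=state()
n=plane(c,(423.3,215.7),.11); print('neck',n,'outer',plane(c,(422.3,215),.11), two(c,(423.3,215.7),cal('top'),(250.6,198.6)))
X=np.eye(4);X[:3,:3]=R;X[:3,3]=p; Y=X.copy(); Y[:3,3]=(.5213,-.1267,.1842)
c2=(c[0],c[1],Y@np.linalg.inv(X)@c[2])
for z in(.195,.201):
  for u in((391,325),(391,262),(391,388),(335,320),(447,320)):
    P=plane(c2,(120+u[0]/2-.25,180+u[1]/2-.25),z); print(z,u,'tool',(R.T@(P-Y[:3,3])*1000).round(1))
# current view: block top in w4 : outlet end and block front edge
for P in ((0,0,-.017),(.013,0,-.017),(-.013,0,-.017)): print(P,(proj(c,p+R@np.array(P))-(260,120))*3)
"
```

```text
t 16.4 p [0.5601 0.0392 0.2993] F [-0.1 -0.2 -3.6] op 0.227 gf 59.7
neck [0.58966041 0.13201438 0.11      ] outer [0.58877214 0.13128857 0.11      ] (array([0.59034434, 0.13061314, 0.10936485]), np.float64(0.0032155256901131237))
0.195 (391, 325) tool [  0.1   0.9 -10.8]
0.195 (391, 262) tool [ 12.7   0.8 -10.8]
0.195 (391, 388) tool [-13.4   0.9 -10.8]
0.195 (335, 320) tool [  1.1  -9.1 -10.8]
0.195 (447, 320) tool [  1.1  10.9 -10.8]
0.201 (391, 325) tool [  4.    0.8 -16.8]
0.201 (391, 262) tool [ 16.    0.8 -16.8]
0.201 (391, 388) tool [ -8.8   0.9 -16.8]
0.201 (335, 320) tool [  5.   -8.6 -16.8]
0.201 (447, 320) tool [  5.   10.3 -16.8]
(0, 0, -0.017) [158.36207634 698.11040891]
(0.013, 0, -0.017) [158.23624356 597.24703649]
(-0.013, 0, -0.017) [158.48538387 791.91300884]
```

```bash
python3 -c "
import cv2,numpy as np
for f in('w4.png','w2.png'):
  i=cv2.cvtColor(cv2.imread('pics/'+f),cv2.COLOR_BGR2GRAY).astype(int); print(f); r=i[190:400,306:320].mean(1).round().astype(int)
  print([(190+k,int(v)) for k,v in enumerate(r) if k and abs(v-r[k-1])>=4])
"
```

```text
w4.png
[(200, 182), (201, 160), (202, 113), (203, 53), (204, 15), (205, 10), (206, 33), (207, 79), (208, 137), (209, 187), (210, 211), (211, 219), (220, 209), (222, 213), (223, 217), (253, 188), (254, 154), (255, 111), (256, 87), (257, 82), (259, 90), (260, 115), (261, 158), (262, 197), (263, 216), (268, 208), (269, 188), (270, 149), (271, 106), (272, 82), (273, 78), (310, 89), (311, 98), (312, 106), (313, 111), (374, 119), (375, 144), (376, 161), (377, 157), (378, 133), (379, 102), (380, 82), (381, 78), (387, 97), (388, 124), (389, 165), (390, 195), (391, 208), (393, 204), (394, 199), (395, 192), (396, 187)]
w2.png
[(201, 145), (202, 104), (203, 50), (204, 12), (205, 7), (206, 24), (207, 57), (208, 105), (209, 152), (210, 180), (211, 190), (224, 185), (229, 183), (253, 167), (254, 137), (255, 99), (256, 74), (257, 69), (259, 72), (260, 91), (261, 127), (262, 165), (263, 186), (264, 192), (267, 183), (268, 170), (269, 147), (270, 115), (271, 85), (272, 67), (309, 71), (310, 75), (311, 82), (312, 88), (313, 93), (323, 103), (324, 108), (328, 104), (329, 98), (374, 83), (375, 73), (376, 65), (377, 61), (381, 65), (386, 80), (387, 86), (388, 90), (389, 94), (392, 103), (394, 100), (395, 91), (396, 86)]
```

```bash
python3 -c "
from h import *
from scipy.optimize import least_squares as LS
c=np.load('w4.npy',allow_pickle=True); c=(c[0].astype(float),c[1].astype(float),c[2].astype(float))
p,R=state(); p=np.array((.5601,.0393,.2992))
obs=[(38,37,207.5),(38,19,202.5),(13,86,311),(-13,86,374.5),(13,46,270.7),(17*0,46,270.7)][:5]
def f(v,tilt=True):
  x0,z0,t=v; r=[]
  for x,h,row in obs:
    X=x*np.cos(t)-(h-66)*np.sin(t)+x0; Z=z0-(x*np.sin(t)+(h-66)*np.cos(t))
    r.append(proj(c,p+R@np.array((X,.0005e3*0,Z))/1000)[1]-row)
  return np.array(r)
for T in (0,1):
  s=LS(lambda v:f((v[0],v[1],v[2]*T)),(0,0,0),x_scale=(1,1,.01)); print('yoke x,z mm,tilt',s.x,'res',s.fun.round(1))
"
```

```text
t 16.4 p [0.5601 0.0392 0.2993] F [-0.1 -0.2 -3.6] op 0.227 gf 59.7
yoke x,z mm,tilt [0.02503098 7.96317369 0.        ] res [ 2.  -0.8  0.6  0.2 -2.3]
yoke x,z mm,tilt [ 0.76511527  6.4460451  -0.01700945] res [ 1.9 -0.4 -0.4  0.8 -2. ]
```

Emit:
send_rows:
  dr:
    - [0, 0, 0]
    - [0, 0, 0]
    - [0, 0, 0]
    - [0, 0, 0]
    - [0, 0, 0]
    - [0, 0, 0]
    - [0, 0, 0]
    - [0, 0, 0]
  xyz:
    - [0, 1.5, 0]
    - [-0.1, 4, 0]
    - [-0.2, 6.5, 0]
    - [-0.2, 8.5, 0]
    - [-0.2, 9.6, 0]
    - [-0.2, 9.6, 1]
    - [-0.2, 9.6, 2.5]
    - [-0.2, 9.6, 3.5]
  jaw: [0, 0, 0, 0, 0, 0, 0, 0]

```text
time_s: 17.4
eef_pos: [0.5896, 0.1302, 0.2623]
eef_rot: [-0.001, 0.148, 0.989, -0.0]
wrist_force: [0.2, 0.0, -3.6]
opening: 0.229
grasp_force: 59.6
```

```bash
python3 -c "
from h import *
to((.590,.1306,.215)); s=snap('scene','s5.png'); t=snap('top','t5.png')
S=cal('scene')
for z in (.11,.1155): print(proj(S,(.590,.1306,z)))
# tube axis in scene: dark columns between collar and rim
g=s[290:340].astype(int)
p,R=state()
for h in (-20,-40,-60): print(h,proj(S,p+np.array((0,0,-.0735+h/1000))))
for y in range(300,330,4): print(y,[tuple(int(k) for k in s[y,x]) for x in range(318,352,3)])
"
```

```text
t 17.4 p [0.5896 0.1302 0.2623] F [ 0.2  0.  -3.6] op 0.229 gf 59.6
tool cm [-0.04  0.06  4.73] R [[-0.956, 0.293, -0.002], [0.293, 0.956, -0.0], [0.002, -0.001, -1.0]]
[334.40878792 329.30723226]
[334.50833232 327.27237957]
t 17.5 p [0.5893 0.1303 0.2619] F [-0.3  0.1 -3.1] op 0.226 gf 59.6
-20 [335.70306262 306.5602628 ]
-40 [335.3128098  314.46571184]
-60 [334.9342045  322.14274126]
300 [(236, 206, 146), (238, 212, 149), (237, 208, 148), (161, 159, 159), (147, 145, 145), (146, 144, 143), (148, 147, 147), (147, 146, 145), (138, 115, 78), (140, 133, 123), (229, 195, 141), (220, 183, 130)]
304 [(236, 208, 146), (238, 211, 149), (236, 207, 146), (238, 212, 149), (122, 114, 107), (147, 145, 144), (152, 150, 150), (150, 148, 148), (140, 136, 133), (225, 192, 140), (234, 204, 145), (235, 205, 145)]
308 [(236, 209, 148), (235, 206, 145), (237, 209, 147), (237, 208, 147), (237, 211, 149), (111, 88, 54), (111, 88, 53), (108, 86, 53), (231, 198, 140), (229, 195, 138), (231, 198, 139), (233, 202, 143)]
312 [(236, 206, 146), (239, 214, 152), (234, 202, 144), (236, 207, 146), (238, 212, 150), (
[... 171 characters left out ...]
200, 142), (235, 207, 146), (63, 53, 44), (63, 53, 45), (61, 51, 43), (235, 204, 144), (211, 172, 124), (89, 81, 74), (232, 200, 142)]
320 [(223, 186, 133), (231, 198, 141), (236, 206, 146), (238, 210, 148), (235, 206, 145), (63, 52, 44), (63, 53, 46), (96, 81, 62), (76, 69, 66), (84, 78, 77), (83, 77, 74), (80, 74, 71)]
324 [(229, 194, 138), (222, 184, 131), (228, 193, 137), (231, 186, 136), (212, 64, 56), (62, 52, 44), (63, 53, 46), (170, 78, 64), (81, 54, 48), (75, 69, 65), (85, 80, 80), (84, 78, 75)]
328 [(233, 201, 142), (227, 192, 135), (213, 147, 136), (176, 55, 46), (127, 49, 39), (133, 50, 42), (133, 50, 40), (128, 49, 40), (186, 58, 51), (168, 128, 131), (73, 67, 63), (86, 81, 80)]
```

```bash
python3 -c "
from h import *
S=cal('scene'); a=cv2.imread('pics/scene0.png').astype(int); b=cv2.imread('pics/s5.png').astype(int)
# rim bright/silver outer ring extents in scene0
for y in (329,330,331,332,333): 
  r=a[y]; print(y,[(x,*r[x][::-1]) for x in list(range(321,329))+list(range(341,350))])
print('col',[(y,*a[y,335][::-1]) for y in range(320,346)])
for y in (310,314,318):
  g=b[y,322:350].sum(1); print(y,g.tolist())
print('colb',[(y,*b[y,336][::-1]) for y in range(304,332)])
"
```

```text
329 [(321, np.int64(221), np.int64(183), np.int64(130)), (322, np.int64(216), np.int64(177), np.int64(125)), (323, np.int64(204), np.int64(183), np.int64(164)), (324, np.int64(190), np.int64(90), np.int64(83)), (325, np.int64(192), np.int64(59), np.int64(50)), (326, np.int64(190), np.int64(56), np.int64(48)), (327, np.int64(124), np.int64(47), np.int64(36)), (328, np.int64(112), np.int64(47), np.int64(38)), (341, np.int64(112), np.int64(47), np.int64(37)), (342, np.int64(141), np.int64(50), np.int64(41)), (343, np.int64(199), np.int64(62), np.int64(54)), (344, np.int64(197), np.int64(58), np.int64(50)), (345, np.int64(187), np.int64(97), np.int64(97)), (346, np.int64(136), np.int64(122), np.int64(125)), (347, np.int64(72), np.int64(65), np.int64(61)), (348, np.int64(64), np.int64(56), np.int64(50)), (349, np.int64(72), np.int64(66), np.int64(62))]
330 [(321, np.int64(222), np.int64(185), np.int64(131)), (322, np.int64(220), np.int64(183), np.int64(130)), (323, np.int64(206), np.int64(187), np.int64(173)), (324, np.int64(186), np.int64(78), np.int64(71)), (325, np.int64(191), np.int64
[... 5643 characters left out ...]
t64(44)), (318, np.int64(63), np.int64(53), np.int64(44)), (319, np.int64(64), np.int64(54), np.int64(46)), (320, np.int64(63), np.int64(53), np.int64(46)), (321, np.int64(63), np.int64(53), np.int64(44)), (322, np.int64(62), np.int64(52), np.int64(44)), (323, np.int64(62), np.int64(53), np.int64(45)), (324, np.int64(63), np.int64(53), np.int64(46)), (325, np.int64(61), np.int64(51), np.int64(43)), (326, np.int64(74), np.int64(52), np.int64(43)), (327, np.int64(109), np.int64(52), np.int64(43)), (328, np.int64(133), np.int64(50), np.int64(40)), (329, np.int64(133), np.int64(50), np.int64(40)), (330, np.int64(132), np.int64(49), np.int64(40)), (331, np.int64(133), np.int64(49), np.int64(41))]
```

Emit:
send_rows:
  dr:
    - [0, 0, 0]
    - [0, 0, 0]
    - [0, 0, 0]
    - [0, 0, 0]
    - [0, 0, 0]
    - [0, 0, 0]
    - [0, 0, 0]
    - [0, 0, 0]
  xyz:
    - [-0.05, 0.15, 0]
    - [-0.05, 0.2, 0.6]
    - [-0.05, 0.2, 1.4]
    - [-0.05, 0.2, 2.2]
    - [-0.05, 0.2, 3]
    - [-0.05, 0.2, 3.8]
    - [-0.05, 0.2, 4.6]
    - [-0.05, 0.2, 5.1]
  jaw: [0, 0, 0, 0, 0, 0, 0, 0]

```text
time_s: 18.5
eef_pos: [0.5913, 0.1326, 0.2125]
eef_rot: [-0.0, 0.148, 0.989, -0.0]
wrist_force: [0.9, -0.2, -3.2]
opening: 0.225
grasp_force: 59.7
```

```bash
python3 -c "
from h import *
felt(); s=snap('scene','s6.png').astype(int); p,R=state(); S=cal('scene')
print('pred spigot end',proj(S,p+np.array((0,0,-.0935))), 'collar',proj(S,p+np.array((0,0,-.0735))))
for x in (329,332,335,338,341): print(x,' '.join('%d:%d,%d,%d'%(y,*s[y,x]) for y in range(316,344)))
for y in (322,324,326,328): print(y,' '.join('%d:%d,%d,%d'%(x,*s[y,x]) for x in range(322,350)))
"
```

```text
t 18.5 p [0.5913 0.1326 0.2125] F [ 0.9 -0.2 -3.2] op 0.225 gf 59.7
F tool [-0.9  0.1  3.2] M tool [ 0.03  0.04 -0.  ]
t 18.55 p [0.591  0.1326 0.212 ] F [-0.7 -0.5 -3.8] op 0.224 gf 59.7
pred spigot end [334.86192784 327.0712536 ] collar [335.23763517 319.49896771]
329 316:135,134,134 317:135,134,133 318:135,134,133 319:137,136,135 320:136,135,135 321:141,140,140 322:148,147,147 323:143,142,142 324:141,138,139 325:133,123,120 326:108,81,55 327:106,67,46 328:115,51,41 329:122,48,39 330:122,48,39 331:123,48,40 332:123,47,39 333:124,49,40 334:124,48,41 335:123,48,39 336:121,46,38 337:127,47,39 338:131,52,46 339:124,83,83 340:126,121,125 341:128,109,112 342:126,45,37 343:126,46,37
332 316:143,143,142 317:144,142,142 318:143,143,143 319:144,143,142 320:144,143,144 321:144,144,144 322:143,141,142 323:137,136,136 324:141,140,140 325:147,146,146 326:137,134,131 327:110,96,77 328:103,82,50 329:100,80,50 330:82,68,47 331:59,50,42 332:60,51,44 333:59,50,43 334:58,49,41 335:58,49,42 336:62,49,41 337:90,48,39 338:128,48,40 339:132,47,40 340:131,79,78 341:130,124,128 342:134,114,119 343:131,47,40
[... 2240 characters left out ...]
5 330:122,111,95 331:134,129,124 332:137,134,131 333:141,138,136 334:146,144,142 335:148,147,146 336:149,149,149 337:148,147,146 338:145,144,142 339:140,138,135 340:141,138,132 341:132,127,124 342:160,97,87 343:179,82,81 344:109,65,61 345:68,56,51 346:68,61,59 347:78,73,71 348:83,79,79 349:84,79,79
328 322:221,184,131 323:219,187,145 324:213,148,137 325:208,71,65 326:207,59,51 327:175,54,46 328:123,47,39 329:115,51,41 330:109,70,47 331:108,84,51 332:103,82,50 333:110,86,52 334:112,88,53 335:109,85,51 336:108,87,54 337:115,92,56 338:105,84,50 339:106,84,51 340:107,81,51 341:110,61,43 342:185,58,51 343:218,67,62 344:204,57,50 345:167,127,131 346:106,97,99 347:68,62,58 348:72,66,64 349:82,77,77
```

Emit:
send_rows:
  dr:
    - [0, 0, 0]
    - [0, 0, 0]
    - [0, 0, 0]
    - [0, 0, 0]
    - [0, 0, 0]
    - [0, 0, 0]
    - [0, 0, 0]
    - [0, 0, 0]
  xyz:
    - [-0.07, 0.05, 0]
    - [-0.07, 0.05, 0.2]
    - [-0.07, 0.05, 0.4]
    - [-0.07, 0.05, 0.5]
    - [-0.07, 0.05, 0.6]
    - [-0.07, 0.05, 0.7]
    - [-0.07, 0.05, 0.8]
    - [-0.07, 0.05, 0.8]
  jaw: [0, 0, 0, 0, 0, 0, 0, 0]

```text
time_s: 19.55
eef_pos: [0.5922, 0.1329, 0.2052]
eef_rot: [-0.0, 0.148, 0.989, -0.0]
wrist_force: [-0.1, -0.9, -2.6]
opening: 0.223
grasp_force: 59.7
```

```bash
python3 -c "
from h import *
felt()"
```

```text
t 19.55 p [0.5922 0.1329 0.2052] F [-0.1 -0.9 -2.6] op 0.223 gf 59.7
F tool [-0.2 -0.9  2.6] M tool [-0.   -0.01  0.01]
```

Emit:
send_rows:
  dr:
    - [0, 0, 0]
    - [0, 0, 0]
    - [0, 0, 0]
    - [0, 0, 0]
    - [0, 0, 0]
    - [0, 0, 0]
    - [0, 0, 0]
    - [0, 0, 0]
  xyz:
    - [0, 0, 0.05]
    - [0, 0, 0.1]
    - [0, 0, 0.15]
    - [0, 0, 0.2]
    - [0, 0, 0.25]
    - [0, 0, 0.3]
    - [0, 0, 0.35]
    - [0, 0, 0.35]
  jaw: [0, 0, 0, 0, 0, 0, 0, 0]

```text
time_s: 20.55
eef_pos: [0.5922, 0.1329, 0.2017]
eef_rot: [-0.0, 0.148, 0.989, -0.0]
wrist_force: [-0.4, 0.3, -3.6]
opening: 0.224
grasp_force: 59.7
```

```bash
python3 -c "
from h import *
felt()"
```

```text
t 20.55 p [0.5922 0.1329 0.2017] F [-0.4  0.3 -3.6] op 0.224 gf 59.7
F tool [0.5 0.1 3.6] M tool [ 0.04 -0.04  0.06]
```

Emit:
send_rows:
  dr:
    - [0, 0, 0]
    - [0, 0, 0]
    - [0, 0, 0]
    - [0, 0, 0]
    - [0, 0, 0]
    - [0, 0, 0]
    - [0, 0, 0]
    - [0, 0, 0]
  xyz:
    - [0, 0, 0.05]
    - [0, 0, 0.1]
    - [0, 0, 0.15]
    - [0, 0, 0.2]
    - [0, 0, 0.25]
    - [0, 0, 0.3]
    - [0, 0, 0.35]
    - [0, 0, 0.35]
  jaw: [0, 0, 0, 0, 0, 0, 0, 0]

```text
time_s: 21.55
eef_pos: [0.5923, 0.1329, 0.1982]
eef_rot: [-0.0, 0.148, 0.989, -0.0]
wrist_force: [-0.4, -0.5, -3.0]
opening: 0.225
grasp_force: 59.7
```

```bash
python3 -c "
from h import *
felt()"
```

```text
t 21.55 p [0.5923 0.1329 0.1982] F [-0.4 -0.5 -3. ] op 0.225 gf 59.7
F tool [ 0.3 -0.6  3. ] M tool [-0.02  0.02 -0.01]
```

Emit:
send_rows:
  dr:
    - [0, 0, 0]
    - [0, 0, 0]
    - [0, 0, 0]
    - [0, 0, 0]
    - [0, 0, 0]
    - [0, 0, 0]
    - [0, 0, 0]
    - [0, 0, 0]
  xyz:
    - [0, 0, 0.06]
    - [0, 0, 0.12]
    - [0, 0, 0.18]
    - [0, 0, 0.24]
    - [0, 0, 0.3]
    - [0, 0, 0.36]
    - [0, 0, 0.42]
    - [0, 0, 0.42]
  jaw: [0, 0, 0, 0, 0, 0, 0, 0]

```text
time_s: 22.55
eef_pos: [0.592, 0.1327, 0.1936]
eef_rot: [-0.0, 0.148, 0.989, -0.0]
wrist_force: [-1.3, -1.4, -2.6]
opening: 0.225
grasp_force: 59.9
```

```bash
python3 -c "
from h import *
felt()"
```

```text
t 22.55 p [0.592  0.1327 0.1936] F [-1.3 -1.4 -2.6] op 0.225 gf 59.9
F tool [ 0.8 -1.7  2.6] M tool [0.54 0.21 0.02]
```

Emit:
send_rows:
  dr:
    - [0, 0, 0]
    - [0, 0, 0]
    - [0, 0, 0]
    - [0, 0, 0]
    - [0, 0, 0]
    - [0, 0, 0]
    - [0, 0, 0]
    - [0, 0, 0]
  xyz:
    - [0.03, -0.06, 0]
    - [0.05, -0.12, 0]
    - [0.05, -0.12, 0]
    - [0.05, -0.12, 0.05]
    - [0.05, -0.12, 0.1]
    - [0.05, -0.12, 0.15]
    - [0.05, -0.12, 0.2]
    - [0.05, -0.12, 0.2]
  jaw: [0, 0, 0, 0, 0, 0, 0, 0]

```text
time_s: 23.55
eef_pos: [0.5914, 0.1319, 0.192]
eef_rot: [-0.0, 0.148, 0.989, 0.0]
wrist_force: [-0.6, -0.2, -4.0]
opening: 0.23
grasp_force: 59.6
```

```bash
python3 -c "
from h import *
felt()"
```

```text
t 23.55 p [0.5914 0.1319 0.192 ] F [-0.6 -0.2 -4. ] op 0.23 gf 59.6
F tool [ 0.5 -0.3  4. ] M tool [-0.01 -0.04 -0.02]
```

Free again. I'll continue down.

Emit:
send_rows:
  dr:
    - [0, 0, 0]
    - [0, 0, 0]
    - [0, 0, 0]
    - [0, 0, 0]
    - [0, 0, 0]
    - [0, 0, 0]
    - [0, 0, 0]
    - [0, 0, 0]
  xyz:
    - [0, -0.02, 0.06]
    - [0, -0.02, 0.12]
    - [0, -0.02, 0.18]
    - [0, -0.02, 0.24]
    - [0, -0.02, 0.3]
    - [0, -0.02, 0.36]
    - [0, -0.02, 0.42]
    - [0, -0.02, 0.42]
  jaw: [0, 0, 0, 0, 0, 0, 0, 0]

```text
time_s: 24.55
eef_pos: [0.5914, 0.1317, 0.1878]
eef_rot: [-0.0, 0.148, 0.989, -0.0]
wrist_force: [0.3, -0.5, -2.3]
opening: 0.227
grasp_force: 59.6
```

```bash
python3 -c "
from h import *
felt()"
```

```text
t 24.55 p [0.5914 0.1317 0.1878] F [ 0.3 -0.5 -2.3] op 0.227 gf 59.6
F tool [-0.4 -0.4  2.3] M tool [ 0.07 -0.    0.  ]
```

Emit:
send_rows:
  dr:
    - [0, 0, 0]
    - [0, 0, 0]
    - [0, 0, 0]
    - [0, 0, 0]
    - [0, 0, 0]
    - [0, 0, 0]
    - [0, 0, 0]
    - [0, 0, 0]
  xyz:
    - [0, -0.02, 0.05]
    - [0, -0.02, 0.1]
    - [0, -0.02, 0.15]
    - [0, -0.02, 0.2]
    - [0, -0.02, 0.25]
    - [0, -0.02, 0.3]
    - [0, -0.02, 0.35]
    - [0, -0.02, 0.35]
  jaw: [0, 0, 0, 0, 0, 0, 0, 0]

```text
time_s: 25.55
eef_pos: [0.5913, 0.1316, 0.1843]
eef_rot: [-0.0, 0.148, 0.989, -0.0]
wrist_force: [-0.8, 0.7, -2.8]
opening: 0.226
grasp_force: 59.6
```

```bash
python3 -c "
from h import *
felt()"
```

```text
t 25.55 p [0.5913 0.1316 0.1843] F [-0.8  0.7 -2.8] op 0.226 gf 59.6
F tool [1.  0.4 2.8] M tool [ 0.03  0.05 -0.02]
```

Emit:
send_rows:
  dr:
    - [0, 0, 0]
    - [0, 0, 0]
    - [0, 0, 0]
    - [0, 0, 0]
    - [0, 0, 0]
    - [0, 0, 0]
    - [0, 0, 0]
    - [0, 0, 0]
  xyz:
    - [0, 0, 0.03]
    - [0, 0, 0.06]
    - [0, 0, 0.09]
    - [0, 0, 0.12]
    - [0, 0, 0.15]
    - [0, 0, 0.15]
    - [0, 0, 0.15]
    - [0, 0, 0.15]
  jaw: [0, 0, 0, 0, 0, 0, 0, 0]

```text
time_s: 26.55
eef_pos: [0.5913, 0.1316, 0.1829]
eef_rot: [0.0, 0.148, 0.989, -0.0]
wrist_force: [0.2, 0.7, -3.8]
opening: 0.227
grasp_force: 59.6
```

```bash
python3 -c "
from h import *
felt()"
```

```text
t 26.55 p [0.5913 0.1316 0.1829] F [ 0.2  0.7 -3.8] op 0.227 gf 59.6
F tool [0.  0.8 3.8] M tool [-0.02  0.01  0.02]
```

Emit:
send_rows:
  dr:
    - [0, 0, 0]
    - [0, 0, 0]
    - [0, 0, 0]
    - [0, 0, 0]
    - [0, 0, 0]
    - [0, 0, 0]
    - [0, 0, 0]
    - [0, 0, 0]
  xyz:
    - [0, 0, 0.03]
    - [0, 0, 0.06]
    - [0, 0, 0.09]
    - [0, 0, 0.12]
    - [0, 0, 0.15]
    - [0, 0, 0.15]
    - [0, 0, 0.15]
    - [0, 0, 0.15]
  jaw: [0, 0, 0, 0, 0, 0, 0, 0]

```text
time_s: 27.55
eef_pos: [0.5913, 0.1316, 0.1814]
eef_rot: [0.0, 0.148, 0.989, 0.0]
wrist_force: [0.3, 0.1, -3.6]
opening: 0.223
grasp_force: 59.6
```

```bash
python3 -c "
from h import *
felt()"
```

```text
t 27.55 p [0.5913 0.1316 0.1814] F [ 0.3  0.1 -3.6] op 0.223 gf 59.6
F tool [-0.2  0.2  3.6] M tool [-0.    0.03 -0.01]
```

Emit:
send_rows:
  dr:
    - [0, 0, 0]
    - [0, 0, 0]
    - [0, 0, 0]
    - [0, 0, 0]
    - [0, 0, 0]
    - [0, 0, 0]
    - [0, 0, 0]
    - [0, 0, 0]
  xyz:
    - [0, 0, 0.03]
    - [0, 0, 0.06]
    - [0, 0, 0.09]
    - [0, 0, 0.12]
    - [0, 0, 0.15]
    - [0, 0, 0.15]
    - [0, 0, 0.15]
    - [0, 0, 0.15]
  jaw: [0, 0, 0, 0, 0, 0, 0, 0]

```text
time_s: 28.55
eef_pos: [0.5916, 0.1315, 0.1807]
eef_rot: [0.0, 0.148, 0.989, -0.0]
wrist_force: [-2.8, -0.5, 5.5]
opening: 0.222
grasp_force: 60.9
```

```bash
python3 -c "
from h import *
felt()"
```

```text
t 28.55 p [0.5916 0.1315 0.1807] F [-2.8 -0.5  5.5] op 0.222 gf 60.9
F tool [ 2.6 -1.3 -5.5] M tool [ 0.34  0.62 -0.02]
```

Emit:
send_rows:
  dr:
    - [0, 0, 0]
    - [0, 0, 0]
    - [0, 0, 0]
    - [0, 0, 0]
    - [0, 0, 0]
    - [0, 0, 0]
    - [0, 0, 0]
    - [0, 0, 0]
  xyz:
    - [0.03, 0, -0.02]
    - [0.06, -0.02, -0.02]
    - [0.06, -0.02, -0.02]
    - [0.06, -0.02, 0.0]
    - [0.06, -0.02, 0.03]
    - [0.06, -0.02, 0.03]
    - [0.06, -0.02, 0.03]
    - [0.06, -0.02, 0.03]
  jaw: [0, 0, 0, 0, 0, 0, 0, 0]

```text
time_s: 29.55
eef_pos: [0.5914, 0.1315, 0.1807]
eef_rot: [0.001, 0.148, 0.989, 0.0]
wrist_force: [-1.2, -1.3, 8.0]
opening: 0.221
grasp_force: 61.3
```

```bash
python3 -c "
from h import *
felt()"
```

```text
t 29.55 p [0.5914 0.1315 0.1807] F [-1.2 -1.3  8. ] op 0.221 gf 61.3
F tool [ 0.7 -1.6 -8. ] M tool [0.32 0.47 0.01]
```

Emit:
send_rows:
  dr:
    - [0, 0, 0]
    - [0, 0, 0]
    - [0, 0, 0]
    - [0, 0, 0]
    - [0, 0, 0]
    - [0, 0, 0]
    - [0, 0, 0]
    - [0, 0, 0]
  xyz:
    - [0, 0, -0.04]
    - [0, 0, -0.04]
    - [0, 0, -0.04]
    - [0, 0, -0.04]
    - [0, 0, -0.04]
    - [0, 0, -0.04]
    - [0, 0, -0.04]
    - [0, 0, -0.04]
  jaw: [20, 24, 26, 28, 32, 38, 46, 55]

```text
time_s: 30.55
eef_pos: [0.5907, 0.1315, 0.18]
eef_rot: [0.0, 0.148, 0.989, -0.0]
wrist_force: [-0.1, -0.1, -1.0]
opening: 0.549
grasp_force: 0.0
```

```bash
python3 -c "
from h import *
felt()
import cv2
snap('wrist','w7.png'); snap('scene','s7.png')
i=cv2.cvtColor(cv2.imread('pics/w7.png'),cv2.COLOR_BGR2GRAY).astype(int); r=i[190:400,306:320].mean(1).round().astype(int)
print([(190+k,int(v)) for k,v in enumerate(r) if k and abs(v-r[k-1])>=8])
for y in (230,280,340): print(y,i[y,280:350].tolist())
"
```

```text
t 30.55 p [0.5907 0.1315 0.18  ] F [-0.1 -0.1 -1. ] op 0.549 gf 0.0
F tool [ 0.1 -0.1  1. ] M tool [ 0.06 -0.04  0.05]
[(204, 48), (205, 31), (206, 14), (209, 32), (210, 69), (211, 123), (212, 177), (213, 206), (214, 215), (256, 189), (257, 156), (258, 113), (259, 88), (263, 94), (264, 127), (265, 173), (266, 204), (268, 191), (269, 168), (270, 147), (271, 130), (272, 118), (274, 98), (275, 84), (317, 95), (318, 103), (382, 88), (383, 79), (390, 106), (391, 140), (392, 178), (393, 201)]
230 [64, 65, 67, 66, 67, 69, 66, 74, 104, 140, 161, 167, 164, 155, 130, 105, 96, 121, 148, 164, 171, 180, 187, 189, 194, 199, 203, 206, 209, 212, 214, 218, 220, 220, 221, 221, 218, 212, 206, 202, 198, 193, 186, 181, 181, 175, 166, 162, 153, 142, 133, 124, 108, 95, 83, 84, 88, 83, 75, 63, 51, 43, 35, 37, 35, 35, 36, 31, 31, 32]
280 [42, 63, 71, 79, 89, 107, 113, 113, 114, 114, 112, 109, 94, 87, 87, 76, 76, 77, 79, 75, 78, 77, 79, 78, 79, 78, 81, 79, 78, 81, 76, 78, 79, 79, 82, 78, 78, 80, 76, 76, 79, 79, 81, 76, 79, 77, 79, 78, 79, 79, 80, 78, 77, 79, 78, 78, 77, 75, 88, 104, 114, 114, 115, 115, 116, 106, 96, 78, 70, 73]
340 [188, 184, 187, 188, 185, 170, 120, 86, 96, 102, 111, 109, 113, 112, 115, 114, 116, 113, 112, 114, 114, 113, 116, 111, 113, 116, 113, 115, 115, 112, 115, 115, 112, 115, 114, 115, 116, 114, 116, 115, 113, 115, 112, 113, 115, 112, 115, 115, 114, 113, 115, 113, 114, 114, 115, 112, 113, 113, 112, 114, 110, 104, 101, 93, 108, 148, 176, 184, 182, 182]
```

```bash
python3 -c "
from h import *
from scipy.optimize import least_squares as LS
c=cal('wrist'); p,R=state()
for obs in ([(38,37,207.5),(38,19,202.5),(13,86,311),(-13,86,374.5)],[(38,37,211.2),(38,19,204),(13,86,317.3),(-13,86,382.5)]):
  def f(v):
    x0,z0,t=v; r=[]
    for x,h,row in obs:
      X=x*np.cos(t)-(h-66)*np.sin(t)+x0; Z=z0-(x*np.sin(t)+(h-66)*np.cos(t))
      r.append(proj(c,p+R@np.array((X,0,Z))/1000)[1]-row)
    return np.array(r)
  for T in(0,1):
    s=LS(lambda v:f((v[0],v[1],v[2]*T)),(0,5,0),x_scale=(1,1,.01)); print(s.x.round(3),s.fun.round(1))
S=cal('scene'); s=cv2.imread('pics/s7.png')[:,:,::-1].astype(int)
for h in (0,-20): print(h,proj(S,np.array((.5905,.132,.11+h/1000))))
for x in (332,335,338): print(x,' '.join('%d:%d,%d,%d'%(y,*s[y,x]) for y in range(322,350)))
"
```

```text
t 30.65 p [0.5907 0.1315 0.18  ] F [-0.8 -0.4 -0.9] op 0.553 gf 0.0
[0.281 7.587 0.   ] [ 1.3 -1.4  0.1 -0.1]
[ 0.72   6.652 -0.011] [ 1.3 -1.1 -0.5  0.3]
[-0.121  3.762  0.   ] [ 0.4 -0.6  0.4 -0.3]
[ 0.272  2.955 -0.01 ] [ 0.4 -0.3 -0.1  0.1]
0 [334.6949959  329.89119863]
-20 [334.33518109 337.16026351]
332 322:144,144,144 323:145,144,144 324:145,144,144 325:145,145,144 326:145,145,145 327:145,145,146 328:146,146,146 329:146,145,145 330:145,145,145 331:145,144,144 332:146,146,146 333:145,146,146 334:145,145,146 335:142,141,142 336:141,139,141 337:148,147,148 338:144,134,134 339:136,78,75 340:131,78,78 341:131,126,130 342:133,114,118 343:130,45,37 344:132,46,39 345:131,45,37 346:132,45,39 347:131,45,39 348:132,46,39 349:135,47,40
335 322:148,147,147 323:147,147,147 324:147,147,147 325:146,147,147 326:147,147,147 327:148,148,148 328:145,144,141 329:138,131,119 330:136,129,119 331:147,146,147 332:147,146,146 333:146,145,145 334:148,147,147 335:146,145,146 336:140,139,140 337:145,144,144 338:147,141,142 339:143,108,106 340:134,68,65 341:129,108,111 342:133,116,120 343:133,58,54 344:132,46,39 345:133,47,39 346:133,47,40 347:132,45,38 348:133,47,39 349:135,46,40
338 322:124,124,123 323:132,131,131 324:146,145,146 325:146,145,145 326:145,144,146 327:140,135,128 328:130,106,66 329:130,105,62 330:128,103,61 331:128,104,61 332:130,105,62 333:132,106,63 334:136,115,81 335:137,128,115 336:140,140,141 337:149,148,149 338:143,133,133 339:136,80,77 340:130,83,83 341:129,124,128 342:130,113,116 343:131,47,40 344:130,45,37 345:130,44,37 346:130,45,39 347:131,46,39 348:132,46,39 349:134,45,38
```

Released. The grip reads free and the collar edge sits at the rim in the scene view (row ~339, as expected). I'll back off upward and check the seating with a light touch on top.

Emit:
send_rows:
  dr:
    - [0, 0, 0]
    - [0, 0, 0]
    - [0, 0, 0]
    - [0, 0, 0]
    - [0, 0, 0]
    - [0, 0, 0]
    - [0, 0, 0]
    - [0, 0, 0]
  xyz:
    - [0, 0, -0.3]
    - [0, 0, -0.8]
    - [0, 0, -1.6]
    - [0, 0, -2.6]
    - [0, 0, -3.6]
    - [0, 0, -4.6]
    - [0, 0, -5.4]
    - [0, 0, -6]
  jaw: [60, 65, 65, 65, 65, 65, 65, 65]

```text
time_s: 31.65
eef_pos: [0.5908, 0.1315, 0.2406]
eef_rot: [0.0, 0.148, 0.989, 0.0]
wrist_force: [-0.4, -0.6, 0.5]
opening: 0.646
grasp_force: 0.0
```

Emit:
send_rows:
  dr:
    - [0, 0, 0]
    - [0, 0, 0]
    - [0, 0, 0]
    - [0, 0, 0]
    - [0, 0, 0]
    - [0, 0, 0]
    - [0, 0, 0]
    - [0, 0, 0]
  xyz:
    - [0, 0, 0]
    - [0, 0, 0]
    - [0, 0, 0]
    - [0, 0, 0]
    - [0, 0, 0.5]
    - [0, 0, 1.2]
    - [0, 0, 1.8]
    - [0, 0, 1.8]
  jaw: [40, 15, 0, 0, 0, 0, 0, 0]

```text
time_s: 32.65
eef_pos: [0.5902, 0.1315, 0.221]
eef_rot: [-0.001, 0.148, 0.989, -0.0]
wrist_force: [-0.2, 0.2, 0.2]
opening: 0.003
grasp_force: 0.0
```

```bash
python3 -c "
from h import *
felt()"
```

```text
t 32.65 p [0.5902 0.1315 0.221 ] F [-0.2  0.2  0.2] op 0.003 gf 0.0
F tool [ 0.2  0.2 -0.2] M tool [-0.07  0.03  0.04]
```

Emit:
send_rows:
  dr:
    - [0, 0, 0]
    - [0, 0, 0]
    - [0, 0, 0]
    - [0, 0, 0]
    - [0, 0, 0]
    - [0, 0, 0]
    - [0, 0, 0]
    - [0, 0, 0]
  xyz:
    - [0, 0, 0.06]
    - [0, 0, 0.12]
    - [0, 0, 0.18]
    - [0, 0, 0.24]
    - [0, 0, 0.3]
    - [0, 0, 0.36]
    - [0, 0, 0.36]
    - [0, 0, 0.36]
  jaw: [0, 0, 0, 0, 0, 0, 0, 0]

```text
time_s: 33.65
eef_pos: [0.5907, 0.1315, 0.2184]
eef_rot: [-0.0, 0.148, 0.989, 0.0]
wrist_force: [-0.4, 0.4, 0.3]
opening: 0.001
grasp_force: 0.0
```

Emit:
send_rows:
  dr:
    - [0, 0, 0]
    - [0, 0, 0]
    - [0, 0, 0]
    - [0, 0, 0]
    - [0, 0, 0]
    - [0, 0, 0]
    - [0, 0, 0]
    - [0, 0, 0]
  xyz:
    - [0, 0, 0.03]
    - [0, 0, 0.06]
    - [0, 0, 0.09]
    - [0, 0, 0.12]
    - [0, 0, 0.15]
    - [0, 0, 0.15]
    - [0, 0, 0.15]
    - [0, 0, 0.15]
  jaw: [0, 0, 0, 0, 0, 0, 0, 0]

```text
time_s: 34.65
eef_pos: [0.5907, 0.1315, 0.2169]
eef_rot: [0.0, 0.148, 0.989, -0.0]
wrist_force: [0.2, 0.3, -0.9]
opening: -0.002
grasp_force: 0.0
```

Emit:
send_rows:
  dr:
    - [0, 0, 0]
    - [0, 0, 0]
    - [0, 0, 0]
    - [0, 0, 0]
    - [0, 0, 0]
    - [0, 0, 0]
    - [0, 0, 0]
    - [0, 0, 0]
  xyz:
    - [0, 0, 0.03]
    - [0, 0, 0.06]
    - [0, 0, 0.09]
    - [0, 0, 0.12]
    - [0, 0, 0.15]
    - [0, 0, 0.15]
    - [0, 0, 0.15]
    - [0, 0, 0.15]
  jaw: [0, 0, 0, 0, 0, 0, 0, 0]

```text
time_s: 35.65
eef_pos: [0.5907, 0.1315, 0.2154]
eef_rot: [-0.0, 0.148, 0.989, -0.0]
wrist_force: [-0.4, -0.5, -0.2]
opening: -0.0
grasp_force: 0.0
```

The fingertips reach 0.1964 m without touching. The block's top is therefore at its home height of 0.196 m, so the collar is fully seated. I'll retreat.

Emit:
send_rows:
  dr:
    - [0, 0, 0]
    - [0, 0, 0]
    - [0, 0, 0]
    - [0, 0, 0]
    - [0, 0, 0]
    - [0, 0, 0]
    - [0, 0, 0]
    - [0, 0, 0]
  xyz:
    - [0, 0, -1]
    - [0, 0, -3]
    - [0, 0, -5]
    - [0, 0, -7]
    - [0, 0, -9]
    - [0, 0, -10]
    - [0, 0, -10]
    - [0, 0, -10]
  jaw: [0, 0, 0, 0, 0, 0, 0, 0]

```text
time_s: 36.65
eef_pos: [0.5903, 0.1315, 0.3147]
eef_rot: [-0.001, 0.148, 0.989, -0.0]
wrist_force: [0.1, 0.0, -0.9]
opening: -0.001
grasp_force: 0.0
```

```bash
python3 -c "
from h import *
s=snap('scene','s8.png').astype(int); print([tuple(int(k) for k in s[y,335]) for y in range(334,344)]); state(); print(ctrl.hand_in())"
```

```text
[(145, 145, 145), (144, 144, 144), (139, 137, 137), (144, 143, 143), (144, 138, 139), (138, 104, 101), (132, 68, 65), (128, 108, 109), (131, 115, 118), (130, 59, 54)]
t 36.7 p [0.5902 0.1315 0.3144] F [ 0.8 -0.3 -1.2] op 0.002 gf 0.0
the job is handed in; nothing more can be done
None
```

The valve head is off the hook, its collar is seated on the red cylinder's rim and released, and I handed the job in at 36.7 s; end-of-move force readings stayed low, but the valve seems to have slipped about 3.5 mm in the grip on the way down, and any brief force peak then would not have shown.

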